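Scoop bar offcuts from the tray into the scale pan

TASK

First swing the bench lamp aside so that its head no longer hangs over the yellow tray, and leave it there. Then, using the scoop and never the fingers on the metal slugs, scoop slugs out of the tray and tip at least four of the six gently into the scale pan from just above it; any others must stay in the tray. Finish with the scoop set down flat on the black mat, and leave the other things on the bench where they are.

Things in the scene. Friction and masses are not known exactly. Their poses are not given: they have to be found in the camera images.
- tray: yellow open tray, fixed, 300 (x) x 120 (y) x 45 mm high, walls and floor 5 mm thick: inner floor 5 mm above the bench, 110 wide, from x -145 to 117 where a full-width ramp rises to x 145, z 40 at its +x end (to scoop against); the end wall is 75 high, the side walls from x 25 on 90; origin under its centre. A tab marks the -x rim. Slugs lie in its +x half; the lamp post stands beyond that end
- pan: weighing scale fixed to the bench with a round steel pan on top: grey foot 132 mm across and 40 mm high, pan 176 mm across over the rim, 168 mm inside, rim 90 mm above the bench; origin under its centre on the bench
- pan_in (a point): centre of the pan's inner floor, 45 mm above the bench
- mat: black rubber mat fixed to the bench, 180 mm (x) by 150 mm (y), 4 mm thick; origin under its centre
- scoop: 0.14 kg aluminium scoop: flat bowl 100 mm long (x -50 to 50), 95 wide (y), floor 3 mm, open at +x with a thin lip; side walls 2.5 mm thick, 30 mm high to x 22, then 17 to x 40; back wall 45 high at x -50. A post behind it bears a red level grip bar over the bowl along x (-56 to 38), 20 wide, 28 high, its middle 80 mm above the underside. Origin: under the bowl's middle. Starts flat on the mat
- scoop_lip (a point): middle of the scoop's front lip: scoop frame (50, 0, 0) mm
- scoop_grip (a point): middle of the grip bar above the scoop's balance point: scoop frame (-10, 0, 80) mm
- lamp_arm (a joint): angle of the bench lamp's arm about its upright post, -1.5 to 1.5 rad; 0 points along the tray's -x so that the lamp head hangs over the middle of the tray; positive is counter-clockwise from above. Light friction, stays where it is left
- lamp_knob (a point): middle of the upright black knob on top of the lamp head (knob 23 mm across, its top 266 mm and foot 208 mm above the bench; this point 250 mm). The white lamp head below is 96 mm across, from 150 to 208 mm above the bench, centred under this point
- lamp_hinge (a point): on the upright hinge axis of the lamp's arm, 200 mm from the knob, 190 mm above the bench, 200 mm from the tray's centre along its +x; the post is 18 mm across on an 84 mm round foot, its top 205 mm above the bench; the arm is a 14 mm bar
- slug0: slug 0, a short bare aluminium round-bar offcut, 22 mm across and 20 mm long with 4 mm chamfers, about 20 g; at first standing on end on the tray's floor; origin at its centre, z along its own axis
- slug1: slug 1, a short blue-anodised aluminium round-bar offcut, 22 mm across and 20 mm long with 4 mm chamfers, about 20 g; at first standing on end on the tray's floor; origin at its centre, z along its own axis
- slug2: slug 2, a short bare aluminium round-bar offcut, 22 mm across and 20 mm long with 4 mm chamfers, about 20 g; at first standing on end on the tray's floor; origin at its centre, z along its own axis
- slug3: slug 3, a short blue-anodised aluminium round-bar offcut, 22 mm across and 20 mm long with 4 mm chamfers, about 20 g; at first standing on end on the tray's floor; origin at its centre, z along its own axis
- slug4: slug 4, a short bare aluminium round-bar offcut, 22 mm across and 20 mm long with 4 mm chamfers, about 20 g; at first standing on end on the tray's floor; origin at its centre, z along its own axis
- slug5: slug 5, a short blue-anodised aluminium round-bar offcut, 22 mm across and 20 mm long with 4 mm chamfers, about 20 g; at first standing on end on the tray's floor; origin at its centre, z along its own axis
- wire_wheel: bystander: brass wire wheel lying flat, 76 mm across, 18 mm high; origin under its centre
- tube_end: bystander: short aluminium tube end standing upright, 38 mm across, 50 mm high; origin under its centre
- screwdriver: bystander: red-handled screwdriver lying flat, 200 mm long along its x; origin under its middle
- polish: bystander: amber bottle of metal polish with a red cap, 60 mm across, 150 mm tall; origin under its centre
- collar: bystander: copper collar (ring) standing on its flat end, 48 mm across, 35 mm high; origin under its centre
- spanner: bystander: steel spanner lying flat, 180 mm long along its x, 8 mm thick; origin under its middle
Things that resemble listed ones, but are neither listed nor needed, are in the scene too. Leave any purple look-alike of the scoop alone.

How it is judged:
On the way, in this order (a step that is already met when the one before it is completed fails the run):
1. the lamp head is swung clear of the tray ((y of lamp_knob in the frame of tray above 0.105 m or y of lamp_knob in the frame of tray below -0.105 m)), for 0.2 s.
2. at least four slugs are in the scale pan ((distance between each of slug0, slug1, slug2, slug3 and pan_in below 0.085 m or distance between each of slug0, slug1, slug2, slug4 and pan_in below 0.085 m or distance between each of slug0, slug1, slug2, slug5 and pan_in below 0.085 m or distance between each of slug0, slug1, slug3, slug4 and pan_in below 0.085 m or distance between each of slug0, slug1, slug3, slug5 and pan_in below 0.085 m or distance between each of slug0, slug1, slug4, slug5 and pan_in below 0.085 m or distance between each of slug0, slug2, slug3, slug4 and pan_in below 0.085 m or distance between each of slug0, slug2, slug3, slug5 and pan_in below 0.085 m or distance between each of slug0, slug2, slug4, slug5 and pan_in below 0.085 m or distance between each of slug0, slug3, slug4, slug5 and pan_in below 0.085 m or distance between each of slug1, slug2, slug3, slug4 and pan_in below 0.085 m or distance between each of slug1, slug2, slug3, slug5 and pan_in below 0.085 m or distance between each of slug1, slug2, slug4, slug5 and pan_in below 0.085 m or distance between each of slug1, slug3, slug4, slug5 and pan_in below 0.085 m or distance between each of slug2, slug3, slug4, slug5 and pan_in below 0.085 m)), for 0.2 s.
At the end, for the whole second after the job is handed in: lamp knob over 105 mm to either side of the tray's long centre line; at least four slugs in the scale pan (centre within 85 mm of its floor's centre), the rest in the tray or pan; scoop flat (0.12 rad) and still on the mat, its origin at most 80 mm along x and 70 mm along y from the mat's ((y of lamp_knob in the frame of tray above 0.105 m or y of lamp_knob in the frame of tray below -0.105 m) and (distance between each of slug0, slug1, slug2, slug3 and pan_in below 0.085 m or distance between each of slug0, slug1, slug2, slug4 and pan_in below 0.085 m or distance between each of slug0, slug1, slug2, slug5 and pan_in below 0.085 m or distance between each of slug0, slug1, slug3, slug4 and pan_in below 0.085 m or distance between each of slug0, slug1, slug3, slug5 and pan_in below 0.085 m or distance between each of slug0, slug1, slug4, slug5 and pan_in below 0.085 m or distance between each of slug0, slug2, slug3, slug4 and pan_in below 0.085 m or distance between each of slug0, slug2, slug3, slug5 and pan_in below 0.085 m or distance between each of slug0, slug2, slug4, slug5 and pan_in below 0.085 m or distance between each of slug0, slug3, slug4, slug5 and pan_in below 0.085 m or distance between each of slug1, slug2, slug3, slug4 and pan_in below 0.085 m or distance between each of slug1, slug2, slug3, slug5 and pan_in below 0.085 m or distance between each of slug1, slug2, slug4, slug5 and pan_in below 0.085 m or distance between each of slug1, slug3, slug4, slug5 and pan_in below 0.085 m or distance between each of slug2, slug3, slug4, slug5 and pan_in below 0.085 m) and (distance between slug0 and pan_in below 0.085 m or (x of slug0 in the frame of tray between -0.15 and 0.15 m and y of slug0 in the frame of tray between -0.06 and 0.06 m and z of slug0 in the frame of tray below 0.06 m)) and (distance between slug1 and pan_in below 0.085 m or (x of slug1 in the frame of tray between -0.15 and 0.15 m and y of slug1 in the frame of tray between -0.06 and 0.06 m and z of slug1 in the frame of tray below 0.06 m)) and (distance between slug2 and pan_in below 0.085 m or (x of slug2 in the frame of tray between -0.15 and 0.15 m and y of slug2 in the frame of tray between -0.06 and 0.06 m and z of slug2 in the frame of tray below 0.06 m)) and (distance between slug3 and pan_in below 0.085 m or (x of slug3 in the frame of tray between -0.15 and 0.15 m and y of slug3 in the frame of tray between -0.06 and 0.06 m and z of slug3 in the frame of tray below 0.06 m)) and (distance between slug4 and pan_in below 0.085 m or (x of slug4 in the frame of tray between -0.15 and 0.15 m and y of slug4 in the frame of tray between -0.06 and 0.06 m and z of slug4 in the frame of tray below 0.06 m)) and (distance between slug5 and pan_in below 0.085 m or (x of slug5 in the frame of tray between -0.15 and 0.15 m and y of slug5 in the frame of tray between -0.06 and 0.06 m and z of slug5 in the frame of tray below 0.06 m)) and x of scoop in the frame of mat between -0.08 and 0.08 m and y of scoop in the frame of mat between -0.07 and 0.07 m and height (world z) of scoop below 0.012 m and angle between scoop's own z axis and vertical below 0.12 rad and linear speed of scoop below 0.03 m/s); the robot touches nothing.
It fails at once if the robot touches a slug with its fingers or hand (contact force between any of the fingers, the arm and slug0 above 0.5 N or contact force between any of the fingers, the arm and slug1 above 0.5 N or contact force between any of the fingers, the arm and slug2 above 0.5 N or contact force between any of the fingers, the arm and slug3 above 0.5 N or contact force between any of the fingers, the arm and slug4 above 0.5 N or contact force between any of the fingers, the arm and slug5 above 0.5 N).
It fails at once if a slug is dropped from high or thrown (faster than 2 m/s) (linear speed of any of slug0, slug1, slug2, slug3, slug4, slug5 above 2 m/s).
It fails at once if a bystander is moved by more than 30 mm (distance of any of wire_wheel, tube_end, screwdriver, polish, collar, spanner from where it was at the start of the episode above 0.03 m).
It also fails if it takes over 72 s, if anything falls off the work surface, if the arm or the gripper's body presses on something with over 40 N, if the wrist force passes 120 N, or if a joint passes its speed limit or range.

ROBOT

A 7-joint arm with a two-finger parallel gripper is mounted at the origin on the work surface. World frame = base frame: x ahead of the robot, y to its left, z up, the work surface at z = 0. Lengths are in m, angles in rad, forces in N, time in s.
With the tool pointing down it reaches from about 0.425 to 0.875 m from the base axis. Payload 4.7 kg.
Tool frame: the origin (TCP) lies midway between the tips of the shut fingers; the grasp point (between the pads) lies 19 mm behind it; z points along the fingers, y is the line along which they close (so a half turn about z gives the same grasp; the last joint's range is limited). The gripper opens to 87 mm and grips with 3 to 60 N. Pads are 19 mm wide; open, the fingers measure 117 mm over their backs; the gripper's body (75 mm by 190 mm) begins 51 mm behind the grasp point.
Start: joints at [1.363, 0.321, -0.07, 1.45, 0.023, 1.371, -0.057], TCP at [0.143, -0.634, 0.223] pointing down, gripper open.
Joint ranges: [-2.86, 2.86], [-0.3, 2.09], [-1.38, 1.24], [0.06, 2.45], [-1.56, 4.7], [0.09, 2.05], [-2.69, 2.69]. Speed limits (rad/s): [2.57, 2.57, 3.14, 3.14, 3.14, 3.14, 3.14].

INTERFACE

Orientations are given as a rotation vector (axis times angle).
In Python, from cell import state, imaging, job_done gives the robot as it stands.
- The arm moves only by the tool servo_tool, never from a script. Its argument "plan" is a list of rows, each an object of numbers: "jaw": the opening, from -1 (shut) to 1 (fully open); "x", "y", "z": the shift along the tool's x, y, z each as a share of 0.5 m, from -1 to 1; "twist": the turn about the tool's z as a share of 2 pi rad, from -1 to 1. A call has 1 to 5 rows; each row is the pose to reach, as a shift and turn from the pose commanded when the call began, along the tool's axes at that moment, turning the shorter way round; what a row does not reach only later rows make up. A row lasts 1/10 s, in which the tool goes at most 50 mm and 8.59 degrees, less where a joint would pass 70% of its speed; a pose out of reach is approached as far as the arm can. A call with a number of a shift or a turn outside -1 to 1 is refused whole. A call with a gripper value outside its range is refused whole. The fingers move at their own pace and stop on an object; "grip_force" is the grip in N (left out, the last holds). Time passes only in rows, so rows that repeat a pose let the fingers close. It gives the time, the measured TCP pose, the force, the opening and the grip force at its end, in the units of the state.
- state(): the state, without advancing time (a new reading comes with each control period).
- imaging.read_camera(name): name is "side" or "top"; returns a dict with "img" (480x640x3 uint8, red, green, blue), "camera_matrix" (3x3 intrinsics, pixels), "origin" and "rotation" of the camera in the world. Camera axes: x right, y down, z forward; pixel columns grow to the right and rows downward; lengths in m; the calibration is good to about 2 mm. A picture is of the moment at which its call begins. There is no depth.
- job_done(): hands the job in; it is judged then, once.
The state is a dict: "time": time; "joint_pos": joint angles; "joint_vel": joint speeds; "effort": joint torques, N m; "tool_pos": TCP position; "eef_rot": TCP orientation; "force": force on the tool from outside, world axes, zero at the start; "torque": the same for the moment, N m; "finger_gap": finger opening in m; "gripper_force": force on a finger pad.
Only numpy, scipy, OpenCV 4.12 (cv2) and the standard library are available. Lean on these libraries where they do the work, as an engineer would, in place of code of your own. Each camera call takes 0.05 s, during which the arm holds its last target. There are 200 camera calls.

## Working session

There is one attempt and no reset: what is moved stays moved. The work goes in short steps, Python scripts to look and compute and a tool call to move; the robot and the scene stay as the last step left them, time stands still between calls to the robot, and variables do not carry over. Pictures are saved under pics/ and viewed, at most 10 in all, crops included, and the job is handed in when it is done.

Besides the shell and the picture viewer there is one more tool, called after "Request:" as name(argument=value, ...), one argument or row to a line, values as JSON. servo_tool: Moves the arm, as the interface text tells. Shift numbers are shares of 0.5 m and turn numbers shares of 2 pi rad, none past 1 either way. Its arguments: {"type":"object","properties":{"plan":{"type":"array","items":{"type":"object","properties":{"jaw":{"type":"number"},"x":{"type":"number"},"y":{"type":"number"},"z":{"type":"number"},"twist":{"type":"number"}}}},"grip_force":{"type":"number"}},"required":["plan"]}

```bash
mkdir -p pics; ls
python3 - <<'E'
from cell import state, imaging
import cv2,numpy as np
s=state();print({k:np.round(v,3).tolist() for k,v in s.items()})
for n in("top","side"):
    c=imaging.read_camera(n);cv2.imwrite(f"pics/{n}0.png",c["img"][:,:,::-1]);print(n,c["camera_matrix"].tolist(),c["origin"],c["rotation"].tolist())
E
```

```text
pics
{'time': 0.0, 'joint_pos': [1.363, 0.322, -0.07, 1.452, 0.023, 1.371, -0.057], 'joint_vel': [-0.0, 0.0, 0.0, -0.003, -0.0, 0.001, 0.0], 'effort': [-0.0, -49.129, -0.404, -31.253, -0.064, 0.044, 0.0], 'tool_pos': [0.143, -0.634, 0.221], 'eef_rot': [-3.12, -0.347, 0.001], 'force': [-0.095, 0.404, 0.105], 'torque': [0.033, 0.047, 0.074], 'gripper_force': 0.0, 'finger_gap': 0.087}
top [[606.7264856473078, 0.0, 326.2031158222084], [0.0, 606.7264856473078, 242.5349602485188], [0.0, 0.0, 1.0]] [0.25457775 0.00646505 1.65693836] [-2.121328296845208, 2.1614394294375048, -0.17038752028962545]
side [[534.5013983556621, 0.0, 318.8557975421068], [0.0, 534.5013983556621, 235.56475227827875], [0.0, 0.0, 1.0]] [ 0.11633375 -1.20715544  1.13561692] [-2.1879715821611443, 0.32130343805115336, -0.18517352849679083]
```

View pics/top0.png

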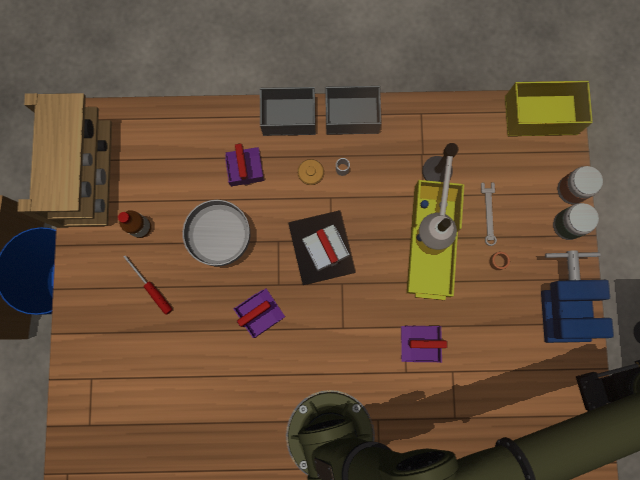

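View pics/side0.png

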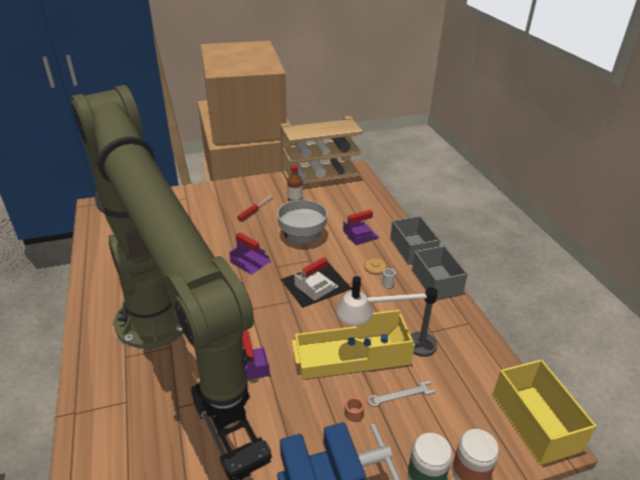

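The top view shows:
- **Yellow tray:** about (437,240), with the tab at the bottom and the lamp knob at (445,225).
- **Pan:** (217,233).
- **Mat with the silver scoop:** (322,247).

Look-alikes for the scoop are the purple ones at (244,166), (260,313) and (422,344). The silver one at (327,247) on the mat is the right one. For the tray, the box at (548,108) has no tab or lamp and the grey boxes are at (288,110) and (353,110), so I choose the one at (437,240).

```bash
cat > h.py <<'E'
import numpy as np,cv2
from cell import state,imaging
from scipy.spatial.transform import Rotation as R
def cam(n):
    c=imaging.read_camera(n);c["R"]=R.from_rotvec(c["rotation"]).as_matrix();return c
def w(c,u,v,z):
    d=c["R"]@np.linalg.solve(c["camera_matrix"],[u,v,1.]);o=np.array(c["origin"]);return o+d*(z-o[2])/d[2]
def px(c,p):
    q=c["camera_matrix"]@(c["R"].T@(np.array(p)-c["origin"]));return q[:2]/q[2]
def tri(ca,ua,cb,ub):
    P=[c["camera_matrix"]@np.c_[c["R"].T,-c["R"].T@c["origin"]] for c in(ca,cb)]
    X=cv2.triangulatePoints(P[0],P[1],np.array(ua,float),np.array(ub,float)).ravel();return X[:3]/X[3]
E
python3 - <<'E'
from h import *
t=cam("top");s=cam("side")
a=cv2.resize(t["img"][170:310,280:480],None,fx=4,fy=4,interpolation=2)[:, :800]
cv2.imwrite("pics/c1.png",a[:,:,::-1])
b=cv2.resize(s["img"][240:390,270:470],None,fx=4,fy=4,interpolation=2)
cv2.imwrite("pics/c2.png",b[:,:,::-1])
E
```

```text
(no output)
```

View pics/c1.png

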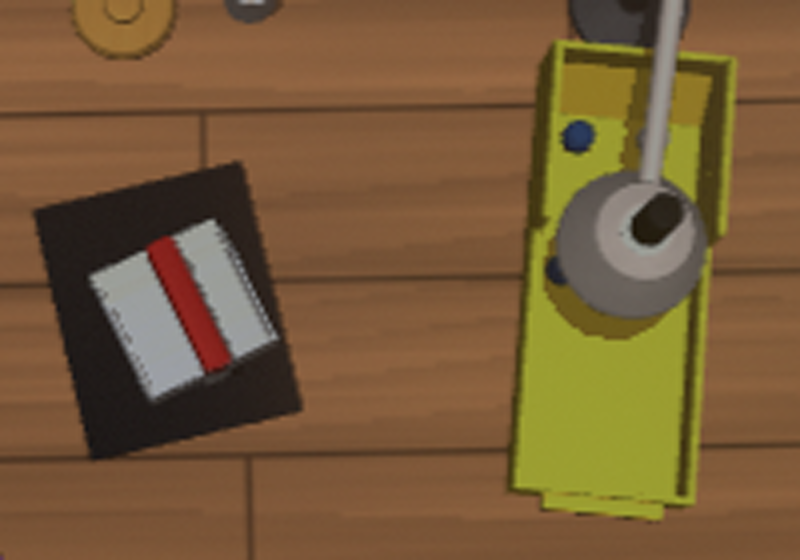

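View pics/c2.png

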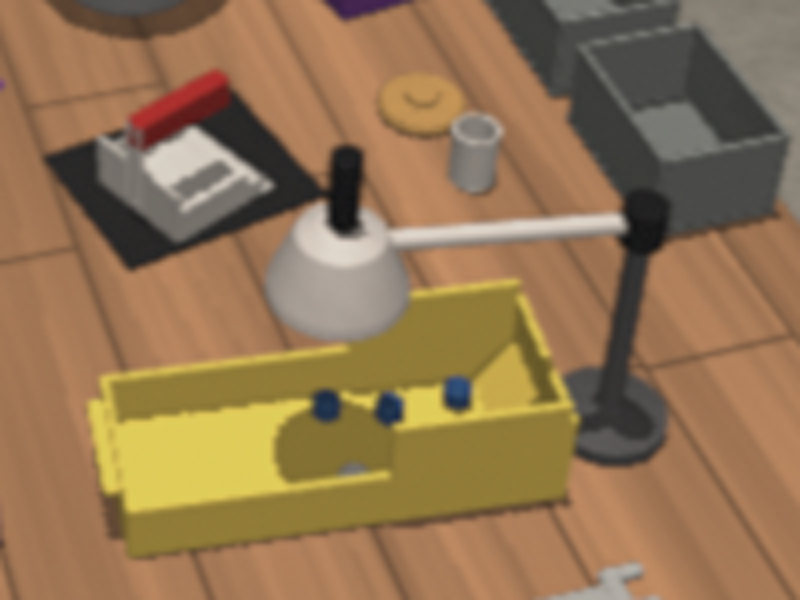

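The crops confirm the silver scoop on the mat. Its lip edge runs from (90,278) to (213,220) and its post is near (218,375), so it opens up-left. The tray has its ramp at the top and blue slugs at crop (578,136) and (556,270).

Run:
```python
from h import *
t=cam("top");s=cam("side")
T=lambda x,y,z:w(t,280+(x+.5)/4-.5,170+(y+.5)/4-.5,z)
S=lambda x,y:(270+(x+.5)/4-.5,240+(y+.5)/4-.5)
Tp=lambda x,y:(280+(x+.5)/4-.5,170+(y+.5)/4-.5)
p=lambda n,v:print(n,np.round(v,4))
for n,x,y,z in [("trA",512,490,.045),("trB",694,503,.045),("trC",556,42,.09),("trD",735,60,.09),("m1",35,210,.004),("m2",240,163,.004),("m3",300,408,.004),("m4",95,458,.004),
 ("lip1",90,278,.006),("lip2",213,220,.006),("bk1",278,340,.049),("bk2",155,402,.049),("bar1",160,241,.098),("bar2",219,366,.098),
 ("slugb",578,130,.025),("slugb2",556,268,.02)]: p(n,T(x,y,z))
for n,a,b in[("knobtop",(668,206),(347,152)),("hingetop",None,None)]:
    if a: p(n,tri(t,Tp(*a),s,S(*b)))
p("knobtop@.266",T(672,204,.266)); p("knobfoot@.208",T(640,232,.208))
for n,a,z in[("blue1",(326,392),.025),("blue2",(389,396),.025),("blue3",(458,380),.025),("bare",(353,466),.025)]: p(n,w(s,*S(*a),z))
# pan fit
g=t["img"]
# blobs
c=w(t,217,233,.09);p("pan",c); p("panL",w(t,184,233,.09));p("panR",w(t,250,233,.09));p("panT",w(t,217,200,.09));p("panB",w(t,217,266,.09))
p("hingetop.21",w(t,451,150,.21))
p("purple3",w(t,422,344,.02));p("collar",w(t,499,261,.035))
```

```text
trA [ 0.3708 -0.2141  0.045 ]
trB [ 0.3599 -0.3345  0.045 ]
trC [ 0.6643 -0.249   0.09  ]
trD [ 0.6498 -0.3673  0.09  ]
m1 [0.5738 0.1032 0.004 ]
m2 [ 0.6044 -0.0396  0.004 ]
m3 [ 0.4325 -0.0769  0.004 ]
m4 [0.4008 0.0638 0.004 ]
lip1 [0.525  0.0656 0.006 ]
lip2 [ 0.564 -0.02   0.006]
bk1 [ 0.4736 -0.0611  0.049 ]
bk2 [0.4335 0.0218 0.049 ]
bar1 [0.5335 0.0163 0.098 ]
bar2 [ 0.4506 -0.0204  0.098 ]
slugb [ 0.6188 -0.2721  0.025 ]
slugb2 [ 0.5237 -0.2537  0.02  ]
knobtop [ 0.5168 -0.2804  0.2697]
knobtop@.266 [ 0.5198 -0.2839  0.266 ]
knobfoot@.208 [ 0.514  -0.2757  0.208 ]
blue1 [ 0.5245 -0.2541  0.025 ]
blue2 [ 0.5654 -0.2699  0.025 ]
blue3 [ 0.6175 -0.2695  0.025 ]
bare [ 0.5192 -0.3219  0.025 ]
pan [0.5316 0.2854 0.09  ]
panL [0.5332 0.3718 0.09  ]
panR [0.53   0.1989 0.09  ]
panT [0.6202 0.2862 0.09  ]
panB [0.4446 0.2846 0.09  ]
hingetop.21 [ 0.7081 -0.3128  0.21  ]
purple3 [ 0.2339 -0.2503  0.02  ]
collar [ 0.4506 -0.465   0.035 ]
```

```bash
cat > p.py <<'E'
# planner: keeps the commanded pose (x,y,z,yaw of tool x in deg) and prints shares for each call of <=5 rows
import json,numpy as np,sys
F="cmd.json"
def load(): return json.load(open(F))
def calls(cs,save=True):
    c=load()
    for rows in cs:
        a=np.radians(c[3]);ex=np.array([np.cos(a),np.sin(a)]);ey=np.array([ex[1],-ex[0]]);o=[]
        for r in rows:
            d=np.array(r[:2])-c[:2];tw=((c[3]-r[3]+180)%360-180)/360
            q=[round(x,3) for x in(d@ex/.5,d@ey/.5,-(r[2]-c[2])/.5,tw)]
            o.append("x %g y %g z %g tw %g"%tuple(q)+(" jaw %g"%r[4] if len(r)>4 else ""))
        print(" | ".join(o))
        n=np.array(c[:2])+.5*(q[0]*ex+q[1]*ey);c=[n[0],n[1],c[2]-.5*q[2],c[3]-360*q[3]]
    if save: json.dump(c,open(F,"w"))
    print("cmd",np.round(c,4))
E
python3 - <<'E'
import json,numpy as np
json.dump([.143,-.634,.223,12.69],open("cmd.json","w"))
from p import *
J=.15
A=np.array([.143,-.634,.223,12.69]);h=np.array([.710,-.313])
def k(phi):
    a=np.radians(173.74)+phi;return [*(h+.2*np.array([np.cos(a),np.sin(a)]))]
K=k(-.07);y0=-10.3
B=np.array([*K,.300,y0])
f=lambda t:[*(A+t*(B-A)),J]
L=[*K,.222,y0,J]
cs=[[f(1/3)]*4,[f(2/3)]*4,[f(1)]*5,[L]*3]
arc=[[*k(x),.222,y0+np.degrees(x+.07),J] for x in np.linspace(.07,1.05,8)]
cs+=[arc[:4],arc[4:]+[arc[-1]],[[*arc[-1][:2],.30,arc[-1][3],J]]*3]
calls(cs)
E
```

```text
x 0.293 y -0.178 z -0.051 tw 0.021 jaw 0.15 | x 0.293 y -0.178 z -0.051 tw 0.021 jaw 0.15 | x 0.293 y -0.178 z -0.051 tw 0.021 jaw 0.15 | x 0.293 y -0.178 z -0.051 tw 0.021 jaw 0.15
x 0.267 y -0.215 z -0.052 tw 0.022 jaw 0.15 | x 0.267 y -0.215 z -0.052 tw 0.022 jaw 0.15 | x 0.267 y -0.215 z -0.052 tw 0.022 jaw 0.15 | x 0.267 y -0.215 z -0.052 tw 0.022 jaw 0.15
x 0.235 y -0.249 z -0.051 tw 0.021 jaw 0.15 | x 0.235 y -0.249 z -0.051 tw 0.021 jaw 0.15 | x 0.235 y -0.249 z -0.051 tw 0.021 jaw 0.15 | x 0.235 y -0.249 z -0.051 tw 0.021 jaw 0.15 | x 0.235 y -0.249 z -0.051 tw 0.021 jaw 0.15
x 0 y -0 z 0.156 tw -0 jaw 0.15 | x 0 y -0 z 0.156 tw -0 jaw 0.15 | x 0 y -0 z 0.156 tw -0 jaw 0.15
x 0.004 y 0.056 z 0 tw -0.022 jaw 0.15 | x 0.016 y 0.11 z 0 tw -0.045 jaw 0.15 | x 0.035 y 0.163 z 0 tw -0.067 jaw 0.15 | x 0.062 y 0.212 z 0 tw -0.089 jaw 0.15
x 0.003 y 0.056 z 0 tw -0.023 jaw 0.15 | x 0.015 y 0.111 z 0 tw -0.045 jaw 0.15 | x 0.035 y 0.163 z 0 tw -0.067 jaw 0.15 | x 0.061 y 0.212 z 0 tw -0.089 jaw 0.15 | x 0.061 y 0.212 z 0 tw -0.089 jaw 0.15
x -0 y 0 z -0.156 tw -0 jaw 0.15 | x -0 y 0 z -0.156 tw -0 jaw 0.15 | x -0 y 0 z -0.156 tw -0 jaw 0.15
cmd [ 0.5921 -0.4744  0.3    53.73  ]
```

Request:
servo_tool(
  plan=[
    {"x":0.293,"y":-0.178,"z":-0.051,"twist":0.021,"jaw":0.15},
    {"x":0.293,"y":-0.178,"z":-0.051,"twist":0.021,"jaw":0.15},
    {"x":0.293,"y":-0.178,"z":-0.051,"twist":0.021,"jaw":0.15},
    {"x":0.293,"y":-0.178,"z":-0.051,"twist":0.021,"jaw":0.15},
  ],
  grip_force=20,
)

```text
time: 0.7
tool_pos: [0.2713, -0.5113, 0.2492]
eef_rot: [3.138, 0.151, 0.004]
force: [-0.1, -0.9, -0.0]
finger_gap: 0.063
gripper_force: 0.0
```

Request:
servo_tool(
  plan=[
    {"x":0.267,"y":-0.215,"z":-0.052,"twist":0.022,"jaw":0.15},
    {"x":0.267,"y":-0.215,"z":-0.052,"twist":0.022,"jaw":0.15},
    {"x":0.267,"y":-0.215,"z":-0.052,"twist":0.022,"jaw":0.15},
    {"x":0.267,"y":-0.215,"z":-0.052,"twist":0.022,"jaw":0.15},
  ],
)

```text
time: 1.1
tool_pos: [0.3939, -0.3915, 0.2752]
eef_rot: [-3.141, 0.065, -0.004]
force: [1.2, 0.1, -0.3]
finger_gap: 0.0507
gripper_force: 0.0
```

Request:
servo_tool(
  plan=[
    {"x":0.235,"y":-0.249,"z":-0.051,"twist":0.021,"jaw":0.15},
    {"x":0.235,"y":-0.249,"z":-0.051,"twist":0.021,"jaw":0.15},
    {"x":0.235,"y":-0.249,"z":-0.051,"twist":0.021,"jaw":0.15},
    {"x":0.235,"y":-0.249,"z":-0.051,"twist":0.021,"jaw":0.15},
    {"x":0.235,"y":-0.249,"z":-0.051,"twist":0.021,"jaw":0.15},
  ],
)

```text
time: 1.6
tool_pos: [0.5165, -0.2723, 0.3002]
eef_rot: [-3.128, 0.269, -0.004]
force: [0.1, -0.1, -0.4]
finger_gap: 0.0498
gripper_force: 0.0
```

Request:
servo_tool(
  plan=[
    {"z":0.156,"jaw":0.15},
    {"z":0.156,"jaw":0.15},
    {"z":0.156,"jaw":0.15},
  ],
)

```text
invalid input at $.plan[0]: expected keys jaw, x, y, z, twist
```

Request:
servo_tool(
  plan=[
    {"x":0.004,"y":0.056,"twist":-0.022,"jaw":0.15},
    {"x":0.016,"y":0.11,"twist":-0.045,"jaw":0.15},
    {"x":0.035,"y":0.163,"twist":-0.067,"jaw":0.15},
    {"x":0.062,"y":0.212,"twist":-0.089,"jaw":0.15},
  ],
)

```text
invalid input at $.plan[0]: expected keys jaw, x, y, z, twist
```

Request:
servo_tool(
  plan=[
    {"x":0.003,"y":0.056,"twist":-0.023,"jaw":0.15},
    {"x":0.015,"y":0.111,"twist":-0.045,"jaw":0.15},
    {"x":0.035,"y":0.163,"twist":-0.067,"jaw":0.15},
    {"x":0.061,"y":0.212,"twist":-0.089,"jaw":0.15},
    {"x":0.061,"y":0.212,"twist":-0.089,"jaw":0.15},
  ],
)

```text
invalid input at $.plan[0]: expected keys jaw, x, y, z, twist
```

Request:
servo_tool(
  plan=[
    {"z":-0.156,"jaw":0.15},
    {"z":-0.156,"jaw":0.15},
    {"z":-0.156,"jaw":0.15},
  ],
)

```text
invalid input at $.plan[0]: expected keys jaw, x, y, z, twist
```

Run:
```python
from h import *
t=cam("top");s=cam("side");st=state();print(st["time"],st["tool_pos"],R.from_rotvec(st["eef_rot"]).as_matrix()[:,0])
a=np.hstack([t["img"][130:330,380:530],s["img"][250:450,280:480]])
cv2.imwrite("pics/d1.png",cv2.resize(a,None,fx=2.2,fy=2.2,interpolation=2)[:,:,::-1])
```

```text
1.7 [ 0.51285883 -0.27737331  0.29935684] [ 9.83941293e-01 -1.78491219e-01 -6.45058411e-04]
```

View pics/d1.png

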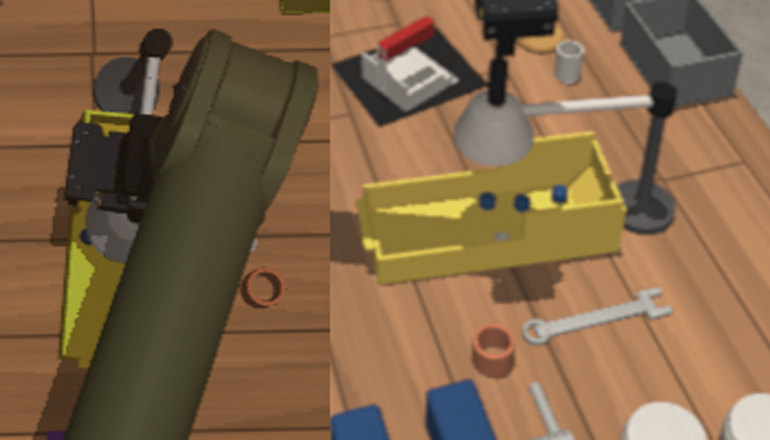

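The move calls were refused because each row needs every key. The picture shows the gripper centred above the knob, with nothing disturbed.

Request:
servo_tool(
  plan=[
    {"x":0,"y":0,"z":0.156,"twist":0,"jaw":0.15},
    {"x":0,"y":0,"z":0.156,"twist":0,"jaw":0.15},
    {"x":0,"y":0,"z":0.156,"twist":0,"jaw":0.15},
  ],
)

```text
time: 2.0
tool_pos: [0.5086, -0.2783, 0.2167]
eef_rot: [-3.126, 0.288, 0.014]
force: [-1.4, -1.2, -0.0]
finger_gap: 0.0498
gripper_force: 0.0
```

Request:
servo_tool(
  plan=[
    {"x":0.004,"y":0.056,"z":0,"twist":-0.022,"jaw":0.15},
    {"x":0.016,"y":0.11,"z":0,"twist":-0.045,"jaw":0.15},
    {"x":0.035,"y":0.163,"z":0,"twist":-0.067,"jaw":0.15},
    {"x":0.062,"y":0.212,"z":0,"twist":-0.089,"jaw":0.15},
  ],
)

```text
time: 2.4
tool_pos: [0.5232, -0.3902, 0.2237]
eef_rot: [3.083, 0.595, -0.0]
force: [0.3, 1.4, 0.3]
finger_gap: 0.05
gripper_force: 0.6
```

Request:
servo_tool(
  plan=[
    {"x":0.003,"y":0.056,"z":0,"twist":-0.023,"jaw":0.15},
    {"x":0.015,"y":0.111,"z":0,"twist":-0.045,"jaw":0.15},
    {"x":0.035,"y":0.163,"z":0,"twist":-0.067,"jaw":0.15},
    {"x":0.061,"y":0.212,"z":0,"twist":-0.089,"jaw":0.15},
    {"x":0.061,"y":0.212,"z":0,"twist":-0.089,"jaw":0.15},
  ],
)

```text
time: 2.9
tool_pos: [0.5919, -0.4783, 0.2209]
eef_rot: [2.803, 1.417, 0.0]
force: [-0.2, 0.4, -0.6]
finger_gap: 0.0504
gripper_force: 0.0
```

Request:
servo_tool(
  plan=[
    {"x":0,"y":0,"z":-0.156,"twist":0,"jaw":0.15},
    {"x":0,"y":0,"z":-0.156,"twist":0,"jaw":0.15},
    {"x":0,"y":0,"z":-0.156,"twist":0,"jaw":0.15},
  ],
)

```text
time: 3.2
tool_pos: [0.5927, -0.4759, 0.3078]
eef_rot: [2.796, 1.41, 0.007]
force: [0.0, -0.9, 0.8]
finger_gap: 0.05
gripper_force: 0.0
```

Run:
```python
from h import *
from p import *
t=cam("top");s=cam("side");st=state();print(st["time"],st["tool_pos"],R.from_rotvec(st["eef_rot"]).as_matrix()[:,0],st["joint_pos"])
cv2.imwrite("pics/d2.png",cv2.resize(s["img"][230:450,250:480],None,fx=2.5,fy=2.5,interpolation=2)[:,:,::-1])
# to the scoop: closing line across the bar (24.2 deg): tool x yaw 24.2
c=load();A=np.array(c);g=[.492,-.002]
B=np.array([*g,.30,24.2])
f=lambda t,j=.15:[*(A+t*(B-A)),j]
calls([[f(1/3)]*5,[f(2/3)]*5,[f(1)]*5,[[*g,.19,24.2,.15]]*3,[[*g,.065,24.2,.15]]*4])
```

```text
3.3 [ 0.59152201 -0.47506212  0.30215558] [ 5.93353404e-01  8.04941700e-01 -7.73473760e-04] [ 0.88223837  0.58513869 -0.44240859  0.9633085   0.24040064  1.63357867
 -0.11292055]
x 0.214 y -0.24 z -0 tw 0.027 jaw 0.15 | x 0.214 y -0.24 z -0 tw 0.027 jaw 0.15 | x 0.214 y -0.24 z -0 tw 0.027 jaw 0.15 | x 0.214 y -0.24 z -0 tw 0.027 jaw 0.15 | x 0.214 y -0.24 z -0 tw 0.027 jaw 0.15
x 0.171 y -0.273 z 0 tw 0.028 jaw 0.15 | x 0.171 y -0.273 z 0 tw 0.028 jaw 0.15 | x 0.171 y -0.273 z 0 tw 0.028 jaw 0.15 | x 0.171 y -0.273 z 0 tw 0.028 jaw 0.15 | x 0.171 y -0.273 z 0 tw 0.028 jaw 0.15
x 0.121 y -0.299 z 0 tw 0.027 jaw 0.15 | x 0.121 y -0.299 z 0 tw 0.027 jaw 0.15 | x 0.121 y -0.299 z 0 tw 0.027 jaw 0.15 | x 0.121 y -0.299 z 0 tw 0.027 jaw 0.15 | x 0.121 y -0.299 z 0 tw 0.027 jaw 0.15
x -0 y 0 z 0.22 tw 0 jaw 0.15 | x -0 y 0 z 0.22 tw 0 jaw 0.15 | x -0 y 0 z 0.22 tw 0 jaw 0.15
x -0 y 0 z 0.25 tw 0 jaw 0.15 | x -0 y 0 z 0.25 tw 0 jaw 0.15 | x -0 y 0 z 0.25 tw 0 jaw 0.15 | x -0 y 0 z 0.25 tw 0 jaw 0.15
cmd [ 4.921e-01 -1.800e-03  6.500e-02  2.421e+01]
```

View pics/d2.png

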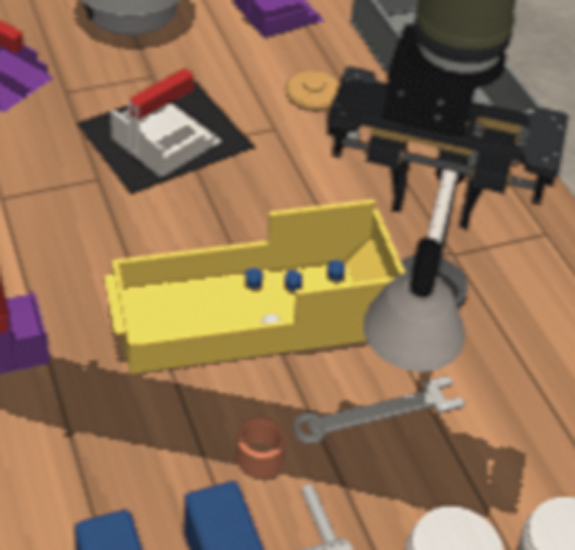

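The lamp is clear of the tray, with its head at (415,320) in the crop. Next is the scoop.

Request:
servo_tool(
  plan=[
    {"x":0.214,"y":-0.24,"z":0,"twist":0.027,"jaw":0.15},
    {"x":0.214,"y":-0.24,"z":0,"twist":0.027,"jaw":0.15},
    {"x":0.214,"y":-0.24,"z":0,"twist":0.027,"jaw":0.15},
    {"x":0.214,"y":-0.24,"z":0,"twist":0.027,"jaw":0.15},
    {"x":0.214,"y":-0.24,"z":0,"twist":0.027,"jaw":0.15},
  ],
)

```text
time: 3.8
tool_pos: [0.5579, -0.3145, 0.2998]
eef_rot: [2.911, 1.182, -0.002]
force: [0.5, -1.1, 0.4]
finger_gap: 0.05
gripper_force: 0.0
```

Request:
servo_tool(
  plan=[
    {"x":0.171,"y":-0.273,"z":0,"twist":0.028,"jaw":0.15},
    {"x":0.171,"y":-0.273,"z":0,"twist":0.028,"jaw":0.15},
    {"x":0.171,"y":-0.273,"z":0,"twist":0.028,"jaw":0.15},
    {"x":0.171,"y":-0.273,"z":0,"twist":0.028,"jaw":0.15},
    {"x":0.171,"y":-0.273,"z":0,"twist":0.028,"jaw":0.15},
  ],
)

```text
time: 4.3
tool_pos: [0.5251, -0.1593, 0.2998]
eef_rot: [3.003, 0.919, -0.0]
force: [0.7, -0.1, 0.0]
finger_gap: 0.0498
gripper_force: 0.0
```

Request:
servo_tool(
  plan=[
    {"x":0.121,"y":-0.299,"z":0,"twist":0.027,"jaw":0.15},
    {"x":0.121,"y":-0.299,"z":0,"twist":0.027,"jaw":0.15},
    {"x":0.121,"y":-0.299,"z":0,"twist":0.027,"jaw":0.15},
    {"x":0.121,"y":-0.299,"z":0,"twist":0.027,"jaw":0.15},
    {"x":0.121,"y":-0.299,"z":0,"twist":0.027,"jaw":0.15},
  ],
)

```text
time: 4.8
tool_pos: [0.4925, -0.0024, 0.2998]
eef_rot: [3.071, 0.66, 0.001]
force: [-0.3, -1.5, -0.2]
finger_gap: 0.0501
gripper_force: 0.0
```

Request:
servo_tool(
  plan=[
    {"x":0,"y":0,"z":0.22,"twist":0,"jaw":0.15},
    {"x":0,"y":0,"z":0.22,"twist":0,"jaw":0.15},
    {"x":0,"y":0,"z":0.22,"twist":0,"jaw":0.15},
    {"x":0,"y":0,"z":0.22,"twist":0,"jaw":0.15},
  ],
)

```text
time: 5.2
tool_pos: [0.4913, -0.0045, 0.1882]
eef_rot: [-3.071, -0.653, 0.006]
force: [0.0, -0.4, 0.4]
finger_gap: 0.0499
gripper_force: 0.0
```

Run:
```python
from h import *
s=cam("side");st=state();print(st["time"],st["tool_pos"],R.from_rotvec(st["eef_rot"]).as_matrix()[:,0])
for z in(.065,.1,.19): print(px(s,[*st["tool_pos"][:2],z]))
cv2.imwrite("pics/d3.png",cv2.resize(s["img"][170:340,240:400],None,fx=3,fy=3,interpolation=2)[:,:,::-1])
```

```text
5.25 [ 0.49283418 -0.00381221  0.19029657] [9.13174926e-01 4.07567708e-01 3.42675985e-04]
[314.44261538 272.71909938]
[314.57643064 263.94656598]
[314.93670415 240.32809891]
```

View pics/d3.png

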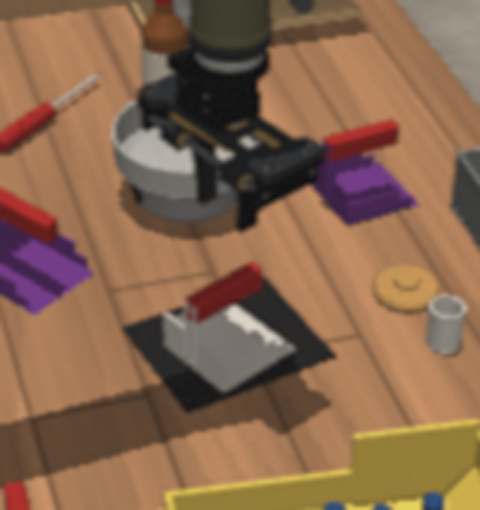

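The gripper is lined up over the red bar, whose centre at crop (225,290) matches the projected TCP. Now I grip and lift.

Request:
servo_tool(
  plan=[
    {"x":0,"y":0,"z":0.25,"twist":0,"jaw":0.15},
    {"x":0,"y":0,"z":0.25,"twist":0,"jaw":0.15},
    {"x":0,"y":0,"z":0.25,"twist":0,"jaw":0.15},
    {"x":0,"y":0,"z":0.25,"twist":0,"jaw":0.15},
  ],
)

```text
time: 5.65
tool_pos: [0.4914, -0.0027, 0.0635]
eef_rot: [-3.071, -0.657, 0.005]
force: [-0.2, 0.0, 0.1]
finger_gap: 0.0503
gripper_force: 0.0
```

Request:
servo_tool(
  plan=[
    {"x":0,"y":0,"z":0,"twist":0,"jaw":-1},
    {"x":0,"y":0,"z":0,"twist":0,"jaw":-1},
    {"x":0,"y":0,"z":0,"twist":0,"jaw":-1},
    {"x":0,"y":0,"z":0,"twist":0,"jaw":-1},
    {"x":0,"y":0,"z":0,"twist":0,"jaw":-1},
  ],
  grip_force=50,
)

```text
time: 6.15
tool_pos: [0.4925, -0.0018, 0.0655]
eef_rot: [3.071, 0.659, 0.002]
force: [-1.3, 0.4, 5.7]
finger_gap: 0.0193
gripper_force: 50.0
```

Request:
servo_tool(
  plan=[
    {"x":0,"y":0,"z":-0.05,"twist":0,"jaw":-1},
    {"x":0,"y":0,"z":-0.1,"twist":0,"jaw":-1},
    {"x":0,"y":0,"z":-0.19,"twist":0,"jaw":-1},
    {"x":0,"y":0,"z":-0.27,"twist":0,"jaw":-1},
    {"x":0,"y":0,"z":-0.27,"twist":0,"jaw":-1},
  ],
)

```text
time: 6.65
tool_pos: [0.4954, -0.0015, 0.2052]
eef_rot: [3.068, 0.659, 0.015]
force: [1.5, 1.4, -2.6]
finger_gap: 0.0197
gripper_force: 50.0
```

Run:
```python
from p import *
c=load();c[2]=.065+.135;json.dump(c,open(F,"w"))
A=np.array(c);B=np.array([.4197,-.2811,.2,-6.3]);J=-1
f=lambda t:[*(A+t*(B-A)),J]
calls([[f(.5)]*5,[f(1)]*5,[[.4197,-.2811,.085,-6.3,J]]*4,[[.4197,-.2811,.065,-6.3,J]]*3])
```

```text
x -0.181 y 0.225 z -0 tw 0.042 jaw -1 | x -0.181 y 0.225 z -0 tw 0.042 jaw -1 | x -0.181 y 0.225 z -0 tw 0.042 jaw -1 | x -0.181 y 0.225 z -0 tw 0.042 jaw -1 | x -0.181 y 0.225 z -0 tw 0.042 jaw -1
x -0.115 y 0.264 z -0 tw 0.043 jaw -1 | x -0.115 y 0.264 z -0 tw 0.043 jaw -1 | x -0.115 y 0.264 z -0 tw 0.043 jaw -1 | x -0.115 y 0.264 z -0 tw 0.043 jaw -1 | x -0.115 y 0.264 z -0 tw 0.043 jaw -1
x -0 y 0 z 0.23 tw -0 jaw -1 | x -0 y 0 z 0.23 tw -0 jaw -1 | x -0 y 0 z 0.23 tw -0 jaw -1 | x -0 y 0 z 0.23 tw -0 jaw -1
x -0 y 0 z 0.04 tw -0 jaw -1 | x -0 y 0 z 0.04 tw -0 jaw -1 | x -0 y 0 z 0.04 tw -0 jaw -1
cmd [ 0.4197 -0.2809  0.065  -6.39  ]
```

Request:
servo_tool(
  plan=[
    {"x":-0.181,"y":0.225,"z":0,"twist":0.042,"jaw":-1},
    {"x":-0.181,"y":0.225,"z":0,"twist":0.042,"jaw":-1},
    {"x":-0.181,"y":0.225,"z":0,"twist":0.042,"jaw":-1},
    {"x":-0.181,"y":0.225,"z":0,"twist":0.042,"jaw":-1},
    {"x":-0.181,"y":0.225,"z":0,"twist":0.042,"jaw":-1},
  ],
)

```text
time: 7.15
tool_pos: [0.4546, -0.1421, 0.1986]
eef_rot: [-3.131, -0.245, 0.002]
force: [0.8, 0.4, -1.0]
finger_gap: 0.0196
gripper_force: 50.0
```

Request:
servo_tool(
  plan=[
    {"x":-0.115,"y":0.264,"z":0,"twist":0.043,"jaw":-1},
    {"x":-0.115,"y":0.264,"z":0,"twist":0.043,"jaw":-1},
    {"x":-0.115,"y":0.264,"z":0,"twist":0.043,"jaw":-1},
    {"x":-0.115,"y":0.264,"z":0,"twist":0.043,"jaw":-1},
    {"x":-0.115,"y":0.264,"z":0,"twist":0.043,"jaw":-1},
  ],
)

```text
time: 7.65
tool_pos: [0.4199, -0.2799, 0.1988]
eef_rot: [-3.135, 0.174, 0.001]
force: [0.6, 0.4, -0.9]
finger_gap: 0.0198
gripper_force: 50.0
```

Request:
servo_tool(
  plan=[
    {"x":0,"y":0,"z":0.08,"twist":0,"jaw":-1},
    {"x":0,"y":0,"z":0.15,"twist":0,"jaw":-1},
    {"x":0,"y":0,"z":0.23,"twist":0,"jaw":-1},
    {"x":0,"y":0,"z":0.23,"twist":0,"jaw":-1},
  ],
)

```text
time: 8.05
tool_pos: [0.4177, -0.2757, 0.0798]
eef_rot: [-3.131, 0.167, 0.011]
force: [-0.9, 1.3, -0.7]
finger_gap: 0.0193
gripper_force: 50.0
```

Request:
servo_tool(
  plan=[
    {"x":0,"y":0,"z":0.02,"twist":0,"jaw":-1},
    {"x":0,"y":0,"z":0.04,"twist":0,"jaw":-1},
    {"x":0,"y":0,"z":0.04,"twist":0,"jaw":-1},
  ],
)

```text
time: 8.35
tool_pos: [0.4212, -0.2811, 0.0661]
eef_rot: [3.135, -0.173, 0.004]
force: [0.8, -0.5, -1.1]
finger_gap: 0.0196
gripper_force: 50.0
```

Run:
```python
from h import *
s=cam("side");st=state();print(st["time"],st["tool_pos"],st["force"],st["torque"],R.from_rotvec(st["eef_rot"]).as_matrix()[:,0])
cv2.imwrite("pics/d4.png",cv2.resize(s["img"][250:400,270:430],None,fx=3.5,fy=3.5,interpolation=2)[:,:,::-1])
from p import *
c=load();e=np.array([.994,-.1097]);P=np.array(c[:2])
def q(d,z):return [*(P+e*d),z,c[3],-1]
# lip starts at tray x -32 ; +d
calls([[q(d,.0655) for d in(.02,.04,.06,.08,.10)],[q(d,.0655) for d in(.112,.124,.136,.148,.148)]])
```

```text
8.4 [ 0.42109697 -0.28118475  0.0660405 ] [1.22149456 0.88200132 0.87856731] [ 0.23951542 -0.12853252 -0.03412938] [ 0.99389522 -0.11029627  0.00265049]
x 0.04 y -0 z -0.001 tw 0 jaw -1 | x 0.08 y -0 z -0.001 tw 0 jaw -1 | x 0.12 y -0 z -0.001 tw 0 jaw -1 | x 0.16 y -0 z -0.001 tw 0 jaw -1 | x 0.2 y -0 z -0.001 tw 0 jaw -1
x 0.024 y -0 z -0 tw 0 jaw -1 | x 0.048 y -0 z -0 tw 0 jaw -1 | x 0.072 y -0 z -0 tw 0 jaw -1 | x 0.096 y -0 z -0 tw 0 jaw -1 | x 0.096 y -0 z -0 tw 0 jaw -1
cmd [ 0.5668 -0.2974  0.0655 -6.39  ]
```

View pics/d4.png

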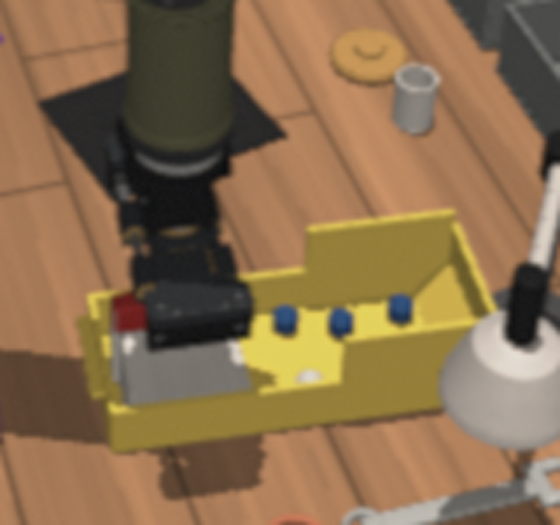

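The scoop sits inside the tray behind the slugs, with its lip near crop (245,385) and the blue slugs ahead at (285,320), (340,322) and (400,308). I push gently towards the ramp.

Request:
servo_tool(
  plan=[
    {"x":0.03,"y":0,"z":0.001,"twist":0,"jaw":-1},
    {"x":0.06,"y":0,"z":0.001,"twist":0,"jaw":-1},
    {"x":0.09,"y":0,"z":0.001,"twist":0,"jaw":-1},
    {"x":0.12,"y":0,"z":0.001,"twist":0,"jaw":-1},
    {"x":0.15,"y":0,"z":0.001,"twist":0,"jaw":-1},
  ],
)

```text
time: 8.9
tool_pos: [0.4955, -0.2902, 0.0661]
eef_rot: [3.135, -0.175, 0.003]
force: [-1.9, 0.2, 5.3]
finger_gap: 0.0196
gripper_force: 50.0
```

Request:
servo_tool(
  plan=[
    {"x":0.03,"y":0,"z":0,"twist":0,"jaw":-1},
    {"x":0.06,"y":0,"z":0,"twist":0,"jaw":-1},
    {"x":0.08,"y":0,"z":0,"twist":0,"jaw":-1},
    {"x":0.1,"y":0,"z":0,"twist":0,"jaw":-1},
    {"x":0.12,"y":0,"z":0,"twist":0,"jaw":-1},
  ],
)

```text
time: 9.4
tool_pos: [0.5546, -0.2967, 0.0661]
eef_rot: [3.135, -0.175, 0.002]
force: [-2.6, 0.1, 6.6]
finger_gap: 0.0193
gripper_force: 50.0
```

Request:
servo_tool(
  plan=[
    {"x":0.012,"y":0,"z":0,"twist":0,"jaw":-1},
    {"x":0.024,"y":0,"z":0,"twist":0,"jaw":-1},
    {"x":0.026,"y":0,"z":0,"twist":0,"jaw":-1},
    {"x":0.026,"y":0,"z":0,"twist":0,"jaw":-1},
  ],
)

```text
time: 9.8
tool_pos: [0.5673, -0.2981, 0.0661]
eef_rot: [3.135, -0.175, 0.002]
force: [-1.4, 0.0, 7.2]
finger_gap: 0.0198
gripper_force: 50.0
```

Run:
```python
from h import *
s=cam("side");t=cam("top");st=state();print(st["time"],st["tool_pos"],st["force"],st["torque"])
a=cv2.resize(s["img"][280:380,310:430],None,fx=4,fy=4,interpolation=2);b=cv2.resize(t["img"][170:270,400:475],None,fx=4,fy=4,interpolation=2)
cv2.imwrite("pics/d5.png",np.hstack([a,b])[:,:,::-1])
```

```text
9.9 [ 0.56732254 -0.29812894  0.06606145] [-2.98025679 -0.08921978  5.24080783] [0.25046328 0.39651746 0.10172574]
```

View pics/d5.png

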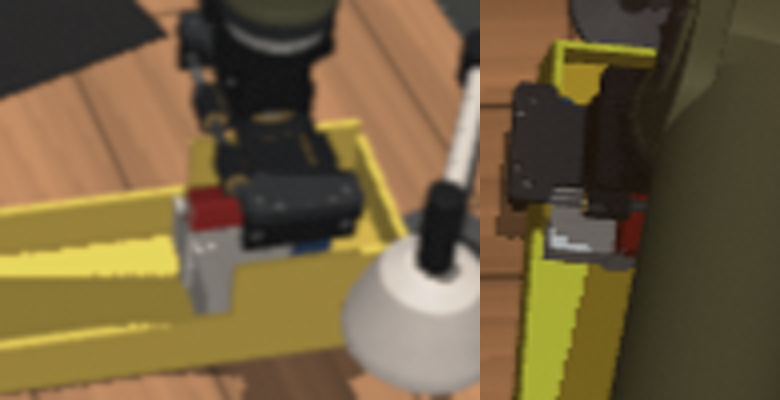

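The scoop is at the ramp, with blue showing at the bowl front around (310,245). Next I slide the lip up the ramp like a spatula.

Request:
servo_tool(
  plan=[
    {"x":0.004,"y":0,"z":0,"twist":0,"jaw":-1},
    {"x":0.008,"y":0,"z":0,"twist":0,"jaw":-1},
    {"x":0.008,"y":0,"z":0,"twist":0,"jaw":-1},
  ],
  grip_force=60,
)

```text
time: 10.2
tool_pos: [0.571, -0.2987, 0.0661]
eef_rot: [3.135, -0.176, 0.001]
force: [-3.0, 0.5, 6.5]
finger_gap: 0.0194
gripper_force: 60.0
```

Request:
servo_tool(
  plan=[
    {"x":0.01,"y":0,"z":-0.01,"twist":0,"jaw":-1},
    {"x":0.02,"y":0,"z":-0.023,"twist":0,"jaw":-1},
    {"x":0.03,"y":0,"z":-0.036,"twist":0,"jaw":-1},
    {"x":0.04,"y":0,"z":-0.049,"twist":0,"jaw":-1},
    {"x":0.044,"y":0,"z":-0.054,"twist":0,"jaw":-1},
  ],
)

```text
time: 10.7
tool_pos: [0.5907, -0.3001, 0.0906]
eef_rot: [-3.136, 0.175, 0.008]
force: [-7.4, 1.0, -4.1]
finger_gap: 0.0201
gripper_force: 60.0
```

```bash
cat > blue.py <<'E'
from h import *
def blue(n="side",roi=(280,380,280,450),z=.03):
    c=cam(n);y0,y1,x0,x1=roi;h=cv2.cvtColor(c["img"],cv2.COLOR_RGB2HSV)
    m=((h[...,0]>100)&(h[...,0]<130)&(h[...,1]>110)).astype(np.uint8);k=np.zeros_like(m);k[y0:y1,x0:x1]=1
    n_,_,s,ce=cv2.connectedComponentsWithStats(m*k)
    O=np.array([.5112,-.2912]);ex=np.array([.994,-.109])
    for i in range(1,n_):
        if s[i,4]>5:
            p=w(c,*ce[i],z);d=p[:2]-O;print(n,"px",ce[i].round(1),"area",s[i,4],"world",p.round(3),"tray",np.round([d@ex,d@[.109,.994]],3))
if __name__=="__main__":
    st=state();print(st["time"],st["tool_pos"].round(4),np.round(st["force"],1),np.round(st["torque"],2));blue()
E
python3 blue.py
```

```text
10.7 [ 0.5907 -0.3001  0.0906] [-7.4  1.  -4.1] [ 0.22  2.03 -0.01]
side px [395.  335.1] area 37 world [ 0.644 -0.284  0.03 ] tray [0.131 0.022]
```

Request:
servo_tool(
  plan=[
    {"x":-0.006,"y":0,"z":-0.01,"twist":0,"jaw":-1},
    {"x":-0.02,"y":0,"z":-0.01,"twist":0,"jaw":-1},
    {"x":-0.036,"y":0,"z":-0.01,"twist":0,"jaw":-1},
    {"x":-0.056,"y":0,"z":-0.01,"twist":0,"jaw":-1},
    {"x":-0.08,"y":0,"z":-0.01,"twist":0,"jaw":-1},
  ],
)

```text
time: 11.25
tool_pos: [0.5522, -0.2956, 0.0963]
eef_rot: [3.136, -0.174, 0.001]
force: [-1.2, 0.3, -1.9]
finger_gap: 0.0196
gripper_force: 60.0
```

Request:
servo_tool(
  plan=[
    {"x":-0.026,"y":0,"z":0,"twist":0,"jaw":-1},
    {"x":-0.054,"y":0,"z":0.006,"twist":0,"jaw":-1},
    {"x":-0.084,"y":0,"z":0.014,"twist":0,"jaw":-1},
    {"x":-0.114,"y":0,"z":0.022,"twist":0,"jaw":-1},
    {"x":-0.14,"y":0,"z":0.03,"twist":0,"jaw":-1},
  ],
)

```text
time: 11.75
tool_pos: [0.4817, -0.288, 0.0811]
eef_rot: [3.136, -0.175, 0.0]
force: [-0.8, 0.3, -1.8]
finger_gap: 0.0197
gripper_force: 60.0
```

Request:
servo_tool(
  plan=[
    {"x":-0.024,"y":0,"z":0.002,"twist":0,"jaw":-1},
    {"x":-0.046,"y":0,"z":0.002,"twist":0,"jaw":-1},
    {"x":-0.064,"y":0,"z":0.002,"twist":0,"jaw":-1},
    {"x":-0.08,"y":0,"z":0.002,"twist":0,"jaw":-1},
    {"x":-0.09,"y":0,"z":0.002,"twist":0,"jaw":-1},
  ],
)

```text
time: 12.25
tool_pos: [0.4379, -0.2831, 0.0803]
eef_rot: [3.136, -0.175, 0.0]
force: [0.0, -0.9, -3.1]
finger_gap: 0.0194
gripper_force: 60.0
```

```bash
python3 blue.py
python3 - <<'E'
from h import *
s=cam("side");cv2.imwrite("pics/d6.png",cv2.resize(s["img"][270:380,280:420],None,fx=5,fy=5,interpolation=2)[:,:,::-1])
E
```

```text
12.25 [ 0.4379 -0.2831  0.0803] [ 0.  -0.9 -3.1] [0.02 0.01 0.  ]
side px [382.1 335.4] area 27 world [ 0.609 -0.275  0.03 ] tray [0.095 0.027]
side px [340.8 345. ] area 37 world [ 0.486 -0.276  0.03 ] tray [-0.026  0.013]
```

Run:
```python
from h import *
f=[]
for i in range(20):
    imaging.read_camera("side");s=state();f.append(np.r_[s["force"],s["torque"]])
print(np.mean(f,0).round(2),np.std(f,0).round(2),s["time"],s["tool_pos"].round(4))
```

```text
[-0.05 -0.07 -2.48  0.03  0.02 -0.01] [0.48 0.45 0.43 0.02 0.03 0.03] 13.35 [ 0.4385 -0.283   0.0801]
```

Averaged wrist load is 2.48 N, about 1.1 N above the empty scoop, so roughly five slugs are in the bowl. Next I tip the nose up slightly by pressing the scoop's back against the tray's -x wall at reduced grip.

Request:
servo_tool(
  plan=[
    {"x":-0.016,"y":0,"z":0,"twist":0,"jaw":-1},
    {"x":-0.032,"y":0,"z":0,"twist":0,"jaw":-1},
    {"x":-0.044,"y":0,"z":0,"twist":0,"jaw":-1},
    {"x":-0.05,"y":0,"z":0,"twist":0,"jaw":-1},
  ],
  grip_force=15,
)

```text
time: 13.75
tool_pos: [0.4146, -0.2806, 0.0808]
eef_rot: [3.135, -0.175, 0.006]
force: [5.2, 0.2, -1.0]
finger_gap: 0.02
gripper_force: 15.0
```

Request:
servo_tool(
  plan=[
    {"x":-0.008,"y":0,"z":0,"twist":0,"jaw":-1},
    {"x":-0.014,"y":0,"z":0,"twist":0,"jaw":-1},
    {"x":-0.02,"y":0,"z":0,"twist":0,"jaw":-1},
    {"x":-0.02,"y":0,"z":0,"twist":0,"jaw":-1},
  ],
)

```text
time: 14.15
tool_pos: [0.4061, -0.28, 0.0817]
eef_rot: [3.134, -0.174, 0.009]
force: [5.6, -0.0, 0.9]
finger_gap: 0.0197
gripper_force: 15.0
```

Request:
servo_tool(
  plan=[
    {"x":0,"y":0,"z":0,"twist":0,"jaw":-1},
    {"x":0.004,"y":0,"z":-0.004,"twist":0,"jaw":-1},
  ],
  grip_force=60,
)

```text
time: 14.35
tool_pos: [0.4064, -0.2797, 0.0827]
eef_rot: [3.136, -0.174, 0.002]
force: [1.1, 0.2, -3.2]
finger_gap: 0.0198
gripper_force: 60.0
```

```bash
python3 blue.py
python3 - <<'E'
from h import *
s=cam("side");h=cv2.cvtColor(s["img"],cv2.COLOR_RGB2HSV)
# red grip bar direction seen from the side
m=(((h[...,0]<8)|(h[...,0]>172))&(h[...,1]>150)&(h[...,2]>60)).astype(np.uint8)
k=np.zeros_like(m);k[290:380,270:360]=m[290:380,270:360];ys,xs=np.nonzero(k);print(len(xs),xs.min(),xs.max(),ys.min(),ys.max())
cv2.imwrite("pics/d7.png",cv2.resize(s["img"][270:380,270:420],None,fx=5,fy=5,interpolation=2)[:,:,::-1])
E
```

```text
14.35 [ 0.4064 -0.2797  0.0827] [ 1.1  0.2 -3.2] [-0.04 -0.38  0.02]
side px [382.1 335.4] area 27 world [ 0.609 -0.275  0.03 ] tray [0.095 0.027]
side px [334.9 342.5] area 42 world [ 0.474 -0.263  0.03 ] tray [-0.04   0.024]
77 296 305 332 342
```

Run:
```python
from p import *
json.dump([.4058,-.2793,.0825,-6.39],open(F,"w"));c=np.array(load())
C=np.array([.5316,.2854]);u=np.array([np.cos(np.radians(28)),np.sin(np.radians(28))])
def D(d,h):return [*(C+u*(-.072+d)),.071+h,28.]
up=c.copy();up[2]=.19
lin=lambda A,B,t:list(np.array(A)+t*(np.array(B)-np.array(A)))
Q=D(.022,.119)
s=[.015,.05,.1,.155,.21, .27,.33,.39,.45,.51, .57,.63,.69,.75,.80, .85,.9,.94,.97,1]
cs=[[lin(c,up,t) for t in(.1,.3,.6,.9,1)]]+[[lin(up,Q,t) for t in s[i:i+5]] for i in(0,5,10,15)]
calls(cs)
print("--tip")
calls([[D(.022,.1),D(.022,.09),D(.022,.09)],[D(.024,.084),D(.029,.082),D(.034,.079),D(.039,.076),D(.043,.073)],[D(.047,.070),D(.051,.066),D(.054,.062),D(.057,.058),D(.057,.058)]])
```

```text
x 0 y 0 z -0.021 tw 0 | x 0 y 0 z -0.064 tw 0 | x 0 y 0 z -0.129 tw 0 | x 0 y 0 z -0.194 tw 0 | x 0 y 0 z -0.215 tw 0
x 0.001 y -0.016 z -0 tw -0.001 | x 0.002 y -0.055 z -0 tw -0.005 | x 0.004 y -0.109 z -0 tw -0.01 | x 0.006 y -0.17 z -0 tw -0.015 | x 0.009 y -0.23 z -0 tw -0.02
x 0.01 y -0.065 z -0 tw -0.006 | x 0.021 y -0.129 z -0 tw -0.012 | x 0.032 y -0.194 z -0 tw -0.017 | x 0.043 y -0.259 z -0 tw -0.023 | x 0.053 y -0.324 z -0 tw -0.029
x 0.023 y -0.061 z -0 tw -0.005 | x 0.045 y -0.123 z -0 tw -0.011 | x 0.067 y -0.185 z -0 tw -0.017 | x 0.089 y -0.247 z -0 tw -0.023 | x 0.108 y -0.298 z -0 tw -0.027
x 0.027 y -0.048 z -0 tw -0.005 | x 0.054 y -0.096 z -0 tw -0.01 | x 0.076 y -0.134 z -0 tw -0.014 | x 0.092 y -0.162 z -0 tw -0.017 | x 0.108 y -0.191 z -0 tw -0.02
cmd [ 0.4874  0.262   0.19   28.17  ]
--tip
x -0 y 0 z 0.038 tw 0 | x -0 y 0 z 0.058 tw 0 | x -0 y 0 z 0.058 tw 0
x 0.004 y 0 z 0.012 tw 0 | x 0.014 y 0 z 0.016 tw 0 | x 0.024 y 0 z 0.022 tw 0 | x 0.034 y 0 z 0.028 tw 0 | x 0.042 y 0 z 0.034 tw 0
x 0.008 y 0 z 0.006 tw 0 | x 0.016 y 0 z 0.014 tw 0 | x 0.022 y 0 z 0.022 tw 0 | x 0.028 y 0 z 0.03 tw 0 | x 0.028 y 0 z 0.03 tw 0
cmd [ 0.5183  0.2785  0.129  28.17  ]
```

Request:
servo_tool(
  plan=[
    {"x":0,"y":0,"z":-0.021,"twist":0,"jaw":-1},
    {"x":0,"y":0,"z":-0.064,"twist":0,"jaw":-1},
    {"x":0,"y":0,"z":-0.129,"twist":0,"jaw":-1},
    {"x":0,"y":0,"z":-0.194,"twist":0,"jaw":-1},
    {"x":0,"y":0,"z":-0.215,"twist":0,"jaw":-1},
  ],
)

```text
time: 14.95
tool_pos: [0.4059, -0.2801, 0.1928]
eef_rot: [3.134, -0.175, 0.003]
force: [1.3, -0.0, -2.8]
finger_gap: 0.0193
gripper_force: 60.0
```

Request:
servo_tool(
  plan=[
    {"x":0.001,"y":-0.016,"z":0,"twist":-0.001,"jaw":-1},
    {"x":0.002,"y":-0.055,"z":0,"twist":-0.005,"jaw":-1},
    {"x":0.004,"y":-0.109,"z":0,"twist":-0.01,"jaw":-1},
    {"x":0.006,"y":-0.17,"z":0,"twist":-0.015,"jaw":-1},
    {"x":0.009,"y":-0.23,"z":0,"twist":-0.02,"jaw":-1},
  ],
)

```text
time: 15.45
tool_pos: [0.4225, -0.1612, 0.1884]
eef_rot: [-3.14, -0.031, 0.003]
force: [0.8, -0.9, -2.7]
finger_gap: 0.0193
gripper_force: 60.0
```

Request:
servo_tool(
  plan=[
    {"x":0.01,"y":-0.065,"z":0,"twist":-0.006,"jaw":-1},
    {"x":0.021,"y":-0.129,"z":0,"twist":-0.012,"jaw":-1},
    {"x":0.032,"y":-0.194,"z":0,"twist":-0.017,"jaw":-1},
    {"x":0.043,"y":-0.259,"z":0,"twist":-0.023,"jaw":-1},
    {"x":0.053,"y":-0.324,"z":0,"twist":-0.029,"jaw":-1},
  ],
)

```text
time: 15.95
tool_pos: [0.4457, 0.0011, 0.1887]
eef_rot: [3.125, 0.318, -0.003]
force: [0.9, 0.9, -3.0]
finger_gap: 0.0195
gripper_force: 60.0
```

Request:
servo_tool(
  plan=[
    {"x":0.023,"y":-0.061,"z":0,"twist":-0.005,"jaw":-1},
    {"x":0.045,"y":-0.123,"z":0,"twist":-0.011,"jaw":-1},
    {"x":0.067,"y":-0.185,"z":0,"twist":-0.017,"jaw":-1},
    {"x":0.089,"y":-0.247,"z":0,"twist":-0.023,"jaw":-1},
    {"x":0.108,"y":-0.298,"z":0,"twist":-0.027,"jaw":-1},
  ],
)

```text
time: 16.45
tool_pos: [0.4684, 0.1582, 0.189]
eef_rot: [-3.087, -0.583, 0.002]
force: [0.7, -0.7, -2.8]
finger_gap: 0.0196
gripper_force: 60.0
```

Request:
servo_tool(
  plan=[
    {"x":0.027,"y":-0.048,"z":0,"twist":-0.005,"jaw":-1},
    {"x":0.054,"y":-0.096,"z":0,"twist":-0.01,"jaw":-1},
    {"x":0.076,"y":-0.134,"z":0,"twist":-0.014,"jaw":-1},
    {"x":0.092,"y":-0.162,"z":0,"twist":-0.017,"jaw":-1},
    {"x":0.108,"y":-0.191,"z":0,"twist":-0.02,"jaw":-1},
  ],
)

```text
time: 16.95
tool_pos: [0.4842, 0.2653, 0.1889]
eef_rot: [-3.045, -0.774, 0.003]
force: [-0.1, -0.7, -2.2]
finger_gap: 0.0195
gripper_force: 60.0
```

Run:
```python
from h import *
f=[]
for i in range(12):
    imaging.read_camera("side");s=state();f.append(np.r_[s["force"],s["torque"]])
print(np.mean(f,0).round(2),s["time"],s["tool_pos"].round(4),R.from_rotvec(s["eef_rot"]).as_matrix()[:,0].round(3))
from blue import blue
blue("side",(180,260,250,360),.13)
blue("side",(280,380,280,450),.03)
```

```text
[ 0.11  0.31 -2.79 -0.01  0.02  0.01] 17.55 [0.4873 0.2614 0.1896] [ 0.882  0.471 -0.   ]
side px [299.9 195.3] area 24 world [0.542 0.341 0.13 ] tray [-0.038  0.631]
side px [382.1 335.4] area 27 world [ 0.609 -0.275  0.03 ] tray [0.095 0.027]
```

The load is intact (2.8 N). Now I tip the scoop over the rim with a low grip.

Request:
servo_tool(
  plan=[
    {"x":0,"y":0,"z":0.02,"twist":0,"jaw":-1},
    {"x":0,"y":0,"z":0.04,"twist":0,"jaw":-1},
    {"x":0,"y":0,"z":0.058,"twist":0,"jaw":-1},
    {"x":0,"y":0,"z":0.058,"twist":0,"jaw":-1},
  ],
  grip_force=30,
)

```text
time: 18.05
tool_pos: [0.4859, 0.2612, 0.1583]
eef_rot: [3.047, 0.765, -0.006]
force: [-0.3, 0.4, -2.9]
finger_gap: 0.0198
gripper_force: 30.0
```

Request:
servo_tool(
  plan=[
    {"x":0.004,"y":0,"z":0.012,"twist":0,"jaw":-1},
    {"x":0.014,"y":0,"z":0.016,"twist":0,"jaw":-1},
    {"x":0.024,"y":0,"z":0.022,"twist":0,"jaw":-1},
    {"x":0.034,"y":0,"z":0.028,"twist":0,"jaw":-1},
    {"x":0.042,"y":0,"z":0.034,"twist":0,"jaw":-1},
  ],
  grip_force=10,
)

```text
time: 18.55
tool_pos: [0.5077, 0.2735, 0.1447]
eef_rot: [-3.045, -0.765, -0.007]
force: [3.2, 2.9, 5.3]
finger_gap: 0.0199
gripper_force: 10.0
```

```bash
cat > q.py <<'E'
from h import *
from blue import blue
f=[]
for i in range(8):
    imaging.read_camera("side");s=state();f.append(np.r_[s["force"],s["torque"]])
print(np.mean(f,0).round(2),s["time"],s["tool_pos"].round(4),s["finger_gap"])
blue("side",(170,270,240,370),.08);blue("top",(190,280,170,270),.06)
c=cam("side");h=cv2.cvtColor(c["img"],cv2.COLOR_RGB2HSV)
m=(((h[...,0]<8)|(h[...,0]>172))&(h[...,1]>150)&(h[...,2]>50)).astype(np.uint8)
k=np.zeros_like(m);k[180:250,262:335]=m[180:250,262:335]
n,_,st,ce=cv2.connectedComponentsWithStats(k)
print("red",[(st[i].tolist(),ce[i].round(1).tolist()) for i in range(1,n) if st[i,4]>8])
E
python3 q.py
```

```text
[ 3.44  2.55  5.4   0.47 -0.79  0.02] 18.95 [0.5069 0.2729 0.1445] 0.019970425426350216
side px [300.5 209. ] area 18 world [0.541 0.329 0.08 ] tray [-0.038  0.619]
red [([286, 194, 11, 10, 65], [292.0, 198.5]), ([302, 195, 3, 5, 12], [302.9, 197.2])]
```

Request:
servo_tool(
  plan=[
    {"x":0.008,"y":0,"z":0.006,"twist":0,"jaw":-1},
    {"x":0.016,"y":0,"z":0.014,"twist":0,"jaw":-1},
    {"x":0.022,"y":0,"z":0.022,"twist":0,"jaw":-1},
    {"x":0.028,"y":0,"z":0.03,"twist":0,"jaw":-1},
    {"x":0.028,"y":0,"z":0.03,"twist":0,"jaw":-1},
  ],
)

```text
time: 19.6
tool_pos: [0.5201, 0.2805, 0.1298]
eef_rot: [-3.045, -0.765, -0.008]
force: [4.7, 4.0, 5.9]
finger_gap: 0.0198
gripper_force: 10.0
```

```bash
python3 q.py
python3 - <<'E'
from h import *
s=cam("side");t=cam("top")
a=cv2.resize(s["img"][160:270,240:350],None,fx=4.5,fy=4.5,interpolation=2);b=cv2.resize(t["img"][180:290,170:230],None,fx=4.5,fy=4.5,interpolation=2)
cv2.imwrite("pics/d8.png",np.hstack([a,b])[:,:,::-1])
E
```

```text
[ 5.17  3.98  4.81  0.8  -1.17  0.07] 20.0 [0.52   0.2803 0.1301] 0.019700217512884123
side px [312.4 212.5] area 13 world [0.576 0.296 0.08 ] tray [-0.     0.591]
red [([293, 195, 7, 9, 43], [296.2, 199.0]), ([305, 197, 4, 6, 18], [306.2, 200.0])]
```

Request:
servo_tool(
  plan=[
    {"x":0,"y":0,"z":0,"twist":0,"jaw":-1},
    {"x":0,"y":0,"z":0,"twist":0,"jaw":-1},
    {"x":0,"y":0,"z":-0.03,"twist":0,"jaw":-1},
    {"x":0.03,"y":0,"z":-0.03,"twist":0,"jaw":-1},
    {"x":-0.03,"y":0,"z":-0.03,"twist":0,"jaw":-1},
  ],
  grip_force=60,
)

```text
time: 20.75
tool_pos: [0.5065, 0.2721, 0.142]
eef_rot: [-3.044, -0.762, 0.004]
force: [-0.3, -0.8, -1.4]
finger_gap: 0.0196
gripper_force: 60.0
```

Request:
servo_tool(
  plan=[
    {"x":0.06,"y":0,"z":-0.01,"twist":0,"jaw":-1},
    {"x":0,"y":0,"z":-0.01,"twist":0,"jaw":-1},
    {"x":0.06,"y":0,"z":-0.02,"twist":0,"jaw":-1},
    {"x":0,"y":0,"z":-0.02,"twist":0,"jaw":-1},
    {"x":0,"y":0,"z":-0.06,"twist":0,"jaw":-1},
  ],
)

```text
time: 21.25
tool_pos: [0.4977, 0.268, 0.1672]
eef_rot: [3.043, 0.767, -0.028]
force: [0.4, -0.5, -1.3]
finger_gap: 0.0197
gripper_force: 59.9
```

```bash
python3 q.py
```

```text
[ 0.14  0.21 -1.17  0.02 -0.07 -0.01] 21.65 [0.5046 0.2711 0.1731] 0.019186844118521208
side px [312.4 212.5] area 13 world [0.576 0.296 0.08 ] tray [-0.     0.591]
red [([288, 185, 8, 10, 48], [292.4, 189.7]), ([301, 188, 5, 7, 23], [303.0, 191.4])]
```

The scoop is empty: wrist load is down to 1.2 N. Now I carry it back to the mat and level it by rolling it about its lip.

Run:
```python
from p import *
json.dump([.505,.2714,.174,28.17],open(F,"w"));c=np.array(load())
u=np.array([.912,.410]);lip=np.array([.5467,.0226])
P=lambda a,h:[*(lip+u*a),h-.015,24.2]
U=[*c[:2],.23,28.17];M=[*P(-.003,.245)]
mid=list((np.array(U)+np.array(M))/2)
calls([[U]*3,[mid]*4,[M]*5,[P(-.003,.15),P(-.003,.12),P(-.003,.112),P(-.003,.105),P(-.003,.1)]])
calls([[P(-.012,.098),P(-.0206,.097),P(-.029,.0945),P(-.037,.092),P(-.045,.088)],[P(-.053,.084),P(-.06,.0795),P(-.06,.0795),P(-.06,.0795)]])
```

```text
x 0 y 0 z -0.112 tw 0 | x 0 y 0 z -0.112 tw 0 | x 0 y 0 z -0.112 tw 0
x -0.084 y 0.239 z -0 tw 0.006 | x -0.084 y 0.239 z -0 tw 0.006 | x -0.084 y 0.239 z -0 tw 0.006 | x -0.084 y 0.239 z -0 tw 0.006
x -0.074 y 0.242 z -0 tw 0.005 | x -0.074 y 0.242 z -0 tw 0.005 | x -0.074 y 0.242 z -0 tw 0.005 | x -0.074 y 0.242 z -0 tw 0.005 | x -0.074 y 0.242 z -0 tw 0.005
x -0 y -0 z 0.19 tw 0 | x -0 y -0 z 0.25 tw 0 | x -0 y -0 z 0.266 tw 0 | x -0 y -0 z 0.28 tw 0 | x -0 y -0 z 0.29 tw 0
cmd [5.442e-01 2.130e-02 8.500e-02 2.421e+01]
x -0.018 y -0 z 0.004 tw 0 | x -0.036 y -0 z 0.006 tw 0 | x -0.052 y -0 z 0.011 tw 0 | x -0.068 y -0 z 0.016 tw 0 | x -0.084 y -0 z 0.024 tw 0
x -0.016 y -0 z 0.008 tw 0 | x -0.03 y -0 z 0.017 tw 0 | x -0.03 y -0 z 0.017 tw 0 | x -0.03 y -0 z 0.017 tw 0
cmd [ 4.922e-01 -2.100e-03  6.450e-02  2.421e+01]
```

Request:
servo_tool(
  plan=[
    {"x":0,"y":0,"z":-0.112,"twist":0,"jaw":-1},
    {"x":0,"y":0,"z":-0.112,"twist":0,"jaw":-1},
    {"x":0,"y":0,"z":-0.112,"twist":0,"jaw":-1},
  ],
)

```text
time: 22.1
tool_pos: [0.5057, 0.2723, 0.2313]
eef_rot: [-3.047, -0.765, -0.006]
force: [0.8, 0.0, -1.7]
finger_gap: 0.0194
gripper_force: 59.9
```

Request:
servo_tool(
  plan=[
    {"x":-0.084,"y":0.239,"z":0,"twist":0.006,"jaw":-1},
    {"x":-0.084,"y":0.239,"z":0,"twist":0.006,"jaw":-1},
    {"x":-0.084,"y":0.239,"z":0,"twist":0.006,"jaw":-1},
    {"x":-0.084,"y":0.239,"z":0,"twist":0.006,"jaw":-1},
  ],
)

```text
time: 22.5
tool_pos: [0.5249, 0.1395, 0.2276]
eef_rot: [3.061, 0.693, -0.005]
force: [0.5, -0.2, -2.7]
finger_gap: 0.0193
gripper_force: 59.9
```

Request:
servo_tool(
  plan=[
    {"x":-0.074,"y":0.242,"z":0,"twist":0.005,"jaw":-1},
    {"x":-0.074,"y":0.242,"z":0,"twist":0.005,"jaw":-1},
    {"x":-0.074,"y":0.242,"z":0,"twist":0.005,"jaw":-1},
    {"x":-0.074,"y":0.242,"z":0,"twist":0.005,"jaw":-1},
    {"x":-0.074,"y":0.242,"z":0,"twist":0.005,"jaw":-1},
  ],
)

```text
time: 23.0
tool_pos: [0.5434, 0.0218, 0.2284]
eef_rot: [-3.07, -0.658, 0.003]
force: [-0.2, 0.2, -0.1]
finger_gap: 0.0194
gripper_force: 59.9
```

Run:
```python
from h import *
s=cam("side");t=cam("top")
a=cv2.resize(s["img"][160:300,250:370],None,fx=3.5,fy=3.5,interpolation=2);b=cv2.resize(t["img"][185:285,165:270],None,fx=3.5,fy=4.9,interpolation=2)
cv2.imwrite("pics/d9.png",np.hstack([a,b])[:,:,::-1])
```

```text
(no output)
```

View pics/d9.png

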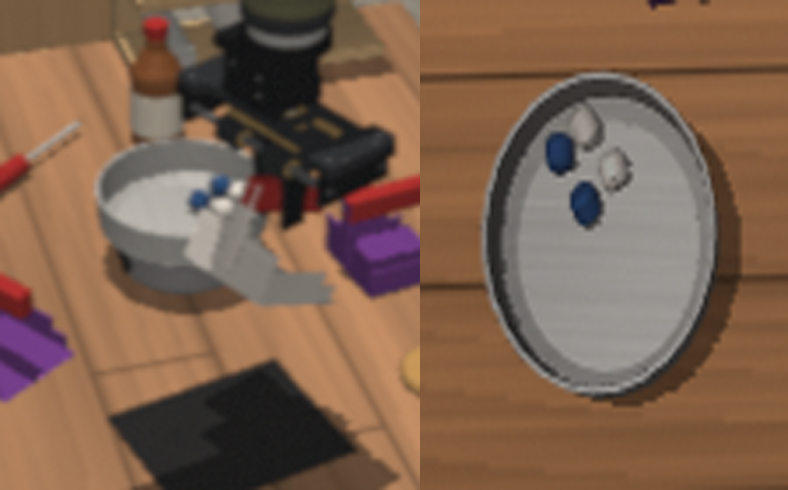

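The top view shows four slugs in the pan: blue at (560,152) and (585,203), bare at (587,127) and (614,168). The scoop is empty and nose-down. Next I set it down.

Request:
servo_tool(
  plan=[
    {"x":0,"y":0,"z":0.09,"twist":0,"jaw":-1},
    {"x":0,"y":0,"z":0.18,"twist":0,"jaw":-1},
    {"x":0,"y":0,"z":0.25,"twist":0,"jaw":-1},
    {"x":0,"y":0,"z":0.27,"twist":0,"jaw":-1},
    {"x":0,"y":0,"z":0.29,"twist":0,"jaw":-1},
  ],
  grip_force=12,
)

```text
time: 23.6
tool_pos: [0.5441, 0.0229, 0.0844]
eef_rot: [-3.07, -0.663, -0.0]
force: [0.9, 0.4, -0.9]
finger_gap: 0.0197
gripper_force: 12.0
```

Request:
servo_tool(
  plan=[
    {"x":-0.018,"y":0,"z":0.004,"twist":0,"jaw":-1},
    {"x":-0.036,"y":0,"z":0.006,"twist":0,"jaw":-1},
    {"x":-0.052,"y":0,"z":0.011,"twist":0,"jaw":-1},
    {"x":-0.068,"y":0,"z":0.016,"twist":0,"jaw":-1},
    {"x":-0.084,"y":0,"z":0.024,"twist":0,"jaw":-1},
  ],
  grip_force=8,
)

```text
time: 24.1
tool_pos: [0.5058, 0.0034, 0.0737]
eef_rot: [3.07, 0.658, 0.002]
force: [-2.3, -0.2, 5.7]
finger_gap: 0.0198
gripper_force: 8.0
```

Request:
servo_tool(
  plan=[
    {"x":-0.016,"y":0,"z":0.008,"twist":0,"jaw":-1},
    {"x":-0.03,"y":0,"z":0.017,"twist":0,"jaw":-1},
    {"x":-0.03,"y":0,"z":0.017,"twist":0,"jaw":-1},
    {"x":-0.03,"y":0,"z":0.017,"twist":0,"jaw":-1},
  ],
  grip_force=5,
)

```text
time: 24.5
tool_pos: [0.4918, -0.0022, 0.0636]
eef_rot: [-3.071, -0.659, 0.0]
force: [-0.5, 0.3, -1.8]
finger_gap: 0.0202
gripper_force: 5.0
```

Run:
```python
from h import *
s=state();print(s["time"],s["tool_pos"].round(4),s["force"].round(1),s["torque"].round(2))
c=cam("side");h=cv2.cvtColor(c["img"],cv2.COLOR_RGB2HSV)
def red(roi):
    y0,y1,x0,x1=roi;m=(((h[...,0]<8)|(h[...,0]>172))&(h[...,1]>150)&(h[...,2]>50)).astype(np.uint8)
    k=np.zeros_like(m);k[y0:y1,x0:x1]=m[y0:y1,x0:x1];n,_,st,ce=cv2.connectedComponentsWithStats(k)
    print([(st[i].tolist(),ce[i].round(1).tolist()) for i in range(1,n) if st[i,4]>8])
red((240,300,285,345))
# expected bar end pixels if level
g=s["tool_pos"];u=np.array([.912,.41])
for d in(-.046,.048): print("exp",px(c,[*(g[:2]+u*d),.084]).round(1))
```

```text
24.5 [ 0.4918 -0.0022  0.0636] [-0.5  0.3 -1.8] [-0.07 -0.02 -0.02]
[([304, 264, 12, 11, 81], [309.9, 268.7])]
exp [302.5 274. ]
exp [325.7 261.3]
```

Request:
servo_tool(
  plan=[
    {"x":0,"y":0,"z":0.004,"twist":0,"jaw":-1},
    {"x":0,"y":0,"z":0.006,"twist":0,"jaw":-1},
    {"x":0,"y":0,"z":0.008,"twist":0,"jaw":-1},
    {"x":0,"y":0,"z":0.008,"twist":0,"jaw":-1},
  ],
)

```text
time: 24.95
tool_pos: [0.4925, -0.0018, 0.0606]
eef_rot: [3.071, 0.66, 0.001]
force: [-0.9, -0.3, 4.8]
finger_gap: 0.02
gripper_force: 5.0
```

Contact with the mat is firm. I open the jaws, rise and move back out of view.

Request:
servo_tool(
  plan=[
    {"x":0,"y":0,"z":0,"twist":0,"jaw":0.0},
    {"x":0,"y":0,"z":0,"twist":0,"jaw":0.0},
    {"x":0,"y":0,"z":0,"twist":0,"jaw":0.0},
    {"x":0,"y":0,"z":0,"twist":0,"jaw":0.0},
  ],
)

```text
time: 25.35
tool_pos: [0.492, -0.0021, 0.0599]
eef_rot: [3.072, 0.659, -0.0]
force: [0.5, -0.5, -0.0]
finger_gap: 0.041
gripper_force: 0.0
```

Request:
servo_tool(
  plan=[
    {"x":0,"y":0,"z":-0.05,"twist":0,"jaw":0.0},
    {"x":0,"y":0,"z":-0.13,"twist":0,"jaw":0.0},
    {"x":0,"y":0,"z":-0.23,"twist":0,"jaw":0.0},
    {"x":0,"y":0,"z":-0.33,"twist":0,"jaw":0.0},
    {"x":0,"y":0,"z":-0.4,"twist":0,"jaw":0.0},
  ],
)

```text
time: 25.85
tool_pos: [0.4929, -0.0018, 0.2635]
eef_rot: [3.07, 0.659, 0.005]
force: [1.0, -0.2, 0.4]
finger_gap: 0.0435
gripper_force: 0.0
```

Request:
servo_tool(
  plan=[
    {"x":0,"y":-0.3,"z":0,"twist":0,"jaw":0.0},
    {"x":0,"y":-0.3,"z":0,"twist":0,"jaw":0.0},
    {"x":0,"y":-0.3,"z":0,"twist":0,"jaw":0.0},
    {"x":0,"y":-0.3,"z":0,"twist":0,"jaw":0.0},
  ],
)

```text
time: 26.25
tool_pos: [0.4277, 0.142, 0.2605]
eef_rot: [3.067, 0.677, 0.002]
force: [-0.8, -0.3, -0.1]
finger_gap: 0.0439
gripper_force: 0.0
```

Run:
```python
from h import *
s=state();print(s["time"],s["tool_pos"].round(3))
old={n:cv2.imread(f"pics/{n}0.png")[:,:,::-1] for n in("top","side")}
for n in("top","side"):
    c=cam(n);h=cv2.cvtColor(c["img"],cv2.COLOR_RGB2HSV).astype(int)
    # tray interior: pixels that are not yellow
    O=np.array([.5112,-.2912]);ex=np.array([.994,-.109]);ey=np.array([.109,.994])
    poly=np.array([px(c,[*(O+ex*a+ey*b),.008]) for a,b in((-.14,-.05),(-.14,.05),(.125,.05),(.125,-.05))],np.int32)
    k=np.zeros(h.shape[:2],np.uint8);cv2.fillPoly(k,[poly],1)
    m=(k*(~((h[...,0]>18)&(h[...,0]<36)&(h[...,1]>110)))).astype(np.uint8)
    q,_,st,ce=cv2.connectedComponentsWithStats(m)
    for i in range(1,q):
        if st[i,4]>4:
            p=w(c,*ce[i],.02);d=p[:2]-O;print(n,st[i,4],ce[i].round(1),"tray",np.round([d@ex,d@ey],3),"hsv",h[_==i].mean(0).round())
    r=(((h[...,0]<8)|(h[...,0]>172))&(h[...,1]>150)&(h[...,2]>50)).astype(np.uint8)
    y0,y1,x0,x1=(215,290,290,360) if n=="top" else (240,300,285,345)
    ys,xs=np.nonzero(r[y0:y1,x0:x1]);print(n,"bar",cv2.minAreaRect(np.c_[xs+x0,ys+y0].astype(np.float32)))
    ho=cv2.cvtColor(np.ascontiguousarray(old[n]),cv2.COLOR_RGB2HSV).astype(int);ro=(((ho[...,0]<8)|(ho[...,0]>172))&(ho[...,1]>150)&(ho[...,2]>50)).astype(np.uint8)
    ys,xs=np.nonzero(ro[y0:y1,x0:x1]);print(n,"old bar",cv2.minAreaRect(np.c_[xs+x0,ys+y0].astype(np.float32)))
    # all change regions since start
    df=(np.abs(c["img"].astype(int)-old[n]).sum(2)>90).astype(np.uint8)
    q,_,st,ce=cv2.connectedComponentsWithStats(cv2.morphologyEx(df,cv2.MORPH_OPEN,np.ones((2,2),np.uint8)))
    print(n,"changed",[(st[i].tolist()) for i in range(1,q) if st[i,4]>12])
```

```text
26.25 [0.428 0.142 0.261]
top 40 [421.3 204.2] tray [0.099 0.037] hsv [87. 96. 84.]
top 44 [448.9 206.7] tray [ 0.099 -0.039] hsv [ 27.  33. 139.]
top bar ((326.6000061035156, 244.20001220703125), (35.7770881652832, 7.155416965484619), 63.43495178222656)
top old bar ((326.70001220703125, 245.90003967285156), (36.224300384521484, 6.708203315734863), 63.43495178222656)
top changed [[457, 154, 77, 53, 682], [417, 157, 39, 99, 1742], [454, 175, 23, 15, 98], [487, 196, 7, 25, 121], [425, 201, 5, 9, 34], [247, 208, 55, 77, 1955], [212, 210, 7, 7, 26], [202, 213, 9, 9, 72], [209, 214, 41, 52, 1450], [507, 219, 8, 4, 21], [324, 224, 12, 7, 26], [303, 232, 15, 9, 32], [306, 243, 25, 28, 252], [258, 248, 5, 4, 19], [231, 266, 16, 7, 76], [218, 268, 28, 18, 235], [237, 286, 55, 50, 1481], [287, 286, 43, 43, 1314], [227, 288, 17, 21, 159], [240, 328, 5, 3, 13], [241, 331, 62, 45, 2029], [301, 330, 42, 45, 1363], [351, 345, 289, 135, 20302], [251, 376, 61, 46, 1737], [313, 376, 38, 21, 588], [314, 395, 35, 11, 285], [463, 420, 7, 4, 22], [261, 424, 47, 56, 775], [300, 428, 10, 7, 36], [320, 430, 
[... 425 characters left out ...]
[[48, 53, 10, 5, 23], [49, 56, 18, 10, 101], [74, 59, 62, 19, 608], [163, 60, 150, 145, 6566], [141, 63, 19, 15, 252], [70, 65, 9, 22, 99], [43, 66, 3, 10, 24], [48, 69, 8, 20, 65], [119, 87, 18, 24, 224], [74, 92, 63, 55, 1695], [110, 145, 63, 125, 2392], [156, 188, 87, 115, 4383], [142, 196, 3, 9, 19], [91, 198, 30, 65, 378], [305, 211, 17, 15, 130], [105, 247, 19, 46, 333], [131, 251, 9, 7, 41], [245, 254, 61, 48, 1214], [320, 272, 14, 11, 37], [307, 276, 13, 10, 80], [340, 277, 95, 100, 2281], [186, 302, 9, 16, 67], [145, 303, 128, 177, 11866], [170, 324, 19, 15, 117], [128, 333, 13, 10, 93], [379, 333, 10, 12, 69], [339, 338, 33, 24, 581], [145, 340, 10, 5, 40], [396, 379, 36, 44, 980]]
```

The remaining two slugs are in the tray, four are in the pan, and the scoop's bar matches its original flat pose. I hand in.

```bash
python3 -c "
from cell import job_done;print(job_done())"
```

```text
the job is handed in; nothing more can be done
None
```

The job is handed in with the lamp swung aside, four slugs in the pan, the other two in the tray, and the scoop flat on the mat at about 26 s of the 72 s; the verdict was not shown.

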